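Load the drilling jig and close it up

TASK

Lay the long wooden block flat in the drilling jig's nest, then push the swinging end gate shut until it snaps into its catch. Then swing the drill plate over by its tongue, let go of it while the tongue is still a few centimetres up, and press it home from above until it snaps into its catch, without leaning on it hard. Leave the two other pieces of wood and the jar where they are.

Things in the scene. Friction and masses are not known exactly. Their poses are not given: they have to be found in the camera images.
- jig: Box jig for drilling wooden blocks, fixed to the bench: plywood base 250 x 210 x 12 mm, aluminium fittings. Origin on its underside below the nest's middle; at yaw 0 x points away from the robot, y to the left, z up; the sizes below are in its axes. At its far side two hinge ears stand at x = 89..111 mm, |y| = 37..49 mm, up to z = 60 mm
- nest (a point): Middle of the nest floor (jig x = y = 0, z = 12 mm), axes as the jig's. The block lies along y. Four fences 12 mm high above the floor, at |y| = 37..63 mm, have inner faces at x = +-25.5 mm; between them the sides are open for fingers. The end stop's face is at y = +71.5 mm (22 mm high); the shut gate's inner face is at y = -72.5 mm
- leaf (a joint): Angle (rad) of the drill plate: aluminium, 135 x 70 x 8 mm, two steel bushes, a dark tongue 18 mm wide and 12 mm thick as handle; hinged at the jig's far side. 0 = level over the block (1 mm above it), 1.57 upright, up to 2.0 leaning away. Stays where left. From 0.06 its nose rides over the sprung catch (about 13 N down at the tongue); past 0.026 it snaps to a hard stop at 0
- leaf_handle (a point): Point near the end of the drill plate's tongue, 175 mm from the hinge axis (the tongue spans 132 to 187 mm, its round steel nose ends at 195 mm); axes turn with the plate: x points to the hinge, y along the hinge axis, z out of the face that is uppermost when shut
- leaf_hinge (a point): Point on the drill plate's hinge axis, at jig x = 100, y = 0, z = 49 mm; axes turn with the plate
- leaf_catch (a point): Top centre of the dark post with the drill plate's sprung catch, near side of the jig: post 14 x 30 mm (x, y), its top at jig x = -111.5, y = 0, z = 66 mm
- gate (a joint): Angle (rad) of the gate, an upright aluminium plate 120 mm wide, z = 14 to 72 mm, 8 mm thick, at the nest's right (-y) end. 0 = shut across the nest's end, free edge towards the robot; it opens outwards (free edge to -y), up to 1.7. Stays where left. From 0.09 its edge rides over the sprung catch (about 15 N at 90 mm from the pin); past 0.04 it snaps to a hard stop at 0
- gate_edge (a point): Point to push: middle of the gate's thickness and height, 90 mm from its pin; axes turn with the gate: x points to the pin, -y outwards (the outer face is 4 mm out)
- gate_hinge (a point): Point on the gate's upright pin at half height, jig x = 60, y = -76.5, z = 43 mm; axes turn with the gate
- gate_catch (a point): Top centre of the dark post with the gate's sprung catch: post 14 x 24 mm (x, y), its top at jig x = -86.5, y = -81.5, z = 68 mm
- blank: The long wooden block to load, 140 x 45 x 32 mm (along its x, y, z), 0.11 kg, light wood. Origin at the centre of its underside
- short_offcut: A shorter block of the same wood, 78 x 45 x 32 mm; leave it. Origin at the centre of its underside
- thin_strip: A thin strip of the same wood, 185 x 30 x 14 mm; leave it. Origin at the centre of its underside
- jar: A closed jar, 64 mm across and 85 mm high; leave it. Origin at the centre of its underside
Things that resemble listed ones, but are neither listed nor needed, are in the scene too. What is shaped like the blank but orange is not meant.

How it is judged:
By the outcome, as a careful person would: the job done as asked, in the order asked, and still so for the second after the job is handed in, with the robot touching nothing.
It also fails if it takes over 72 s, if anything falls off the work surface, if the arm or the gripper's body presses on something with over 40 N, if the wrist force passes 120 N, or if a joint passes its speed limit or range.

ROBOT

A 6-joint arm with a two-finger parallel gripper is mounted at the origin on the work surface. World frame = base frame: x ahead of the robot, y to its left, z up, the work surface at z = 0. Lengths are in m, angles in rad, forces in N, time in s.
With the tool pointing down it reaches from about 0.4 to 0.825 m from the base axis. Payload 7 kg.
Tool frame: the origin (TCP) lies at the very end of the fingers, on their centre line; the grasp point (between the pads) lies 19 mm behind it (arm.grasp_offset is the distance from the TCP to the grasp point, in m); z points along the fingers, y is the line along which they close (so a half turn about z gives the same grasp; the last joint's range is limited). The gripper opens to 88 mm and grips with 3 to 60 N. Pads are 19 mm wide; open, the fingers measure 130 mm over their backs; the gripper's body (78 mm by 193 mm) begins 47 mm behind the grasp point.
Start: joints at [-1.022, 0.359, 0.012, 0, -1.224, -0.288], TCP at [0.174, -0.652, 0.194] pointing down, gripper open.
Joint ranges: [-3.07, 3.07], [-1.43, 2.12], [-1.02, 1.25], [-3.03, 1.67], [-3.05, -0], [-3.03, 3.03]. Speed limits (rad/s): [2.39, 2.39, 3.01, 3.14, 3.14, 3.14].

INTERFACE

Orientations are given as [roll, pitch, yaw] about the fixed x, y, z axes, in that order (R = Rz(yaw) Ry(pitch) Rx(roll)).
In Python, from station import get_state, cams, arm, nets gives the robot as it stands.
- The arm moves only by the shell command python3 -m creep 'ROWS' [FORCE]. ROWS is a JSON object of lists of equal length, an entry for each row: "translation": the shift along the world's x, y, z in mm, a list of three; "spin": the turn about the world's z in rad; "gripper": the opening, from 0 (shut) to 1 (fully open). In form: {"translation": [[dx, dy, dz], ...], "spin": [spin, ...], "gripper": [gripper, ...]}. A call has 1 to 8 rows; each row shifts and turns the commanded pose from where the row before left it; what a row does not reach is not made up. A row lasts 1/10 s, in which the tool goes at most 50 mm and 8.59 degrees, less where a joint would pass 70% of its speed; a pose out of reach is approached as far as the arm can. A call is refused whole if a number of a shift passes 50 or a number of a turn 0.15, either way. A call with a gripper value outside its range is refused whole. The fingers move at their own pace and stop on an object; FORCE is the grip in N (left out, the last holds). Time passes only in rows, so rows that do not move let the fingers close. It gives the time, the measured TCP pose, the force, the opening and the grip force at its end, in the units of the state.
- get_state(): the state, without advancing time (a new reading comes with each control period).
- cams.grab_frame(name): name is "side" or "top"; returns a dict with "img" (400x640x3 uint8, red, green, blue), "mtx" (3x3 intrinsics, pixels), "D" ([k1, k2, p1, p2, k3] as OpenCV has them; the pictures are not rectified), "R" (3x3) and "t" (3): a world point X has camera coordinates R X + t. Camera axes: x right, y down, z forward; pixel columns grow to the right and rows downward; lengths in m; the calibration is good to about 2 mm. A picture is of the moment at which its call begins. There is no depth.
- arm.job_done(): hands the job in; it is judged then, once.
Trained networks look in the newest picture that a camera, given by its name, has taken for a name from the list of things; names that differ only in an ending like _2 or _b are one class to them, and where a whole thing is asked for, a point or a joint stands for the part that bears it (a point fixed in the world has none). Each returns a list of dicts, best first, with "confidence" (0 to 1); they miss things now and then, are a little off and sometimes report something else, mostly with a low value. They report only what shows in the picture. A call takes as long as a camera call. They do not tell look-alikes from the thing itself.
- nets.search_frame(camera, label): "centre" ([x, y, z] in m, in world coordinates, good to about 4 mm: the middle of the surface that is visible of it).
- nets.pinpoint(camera, label): "centre" ([x, y, z] in m, in world coordinates, good to about 4 mm: a listed point, or the origin of a listed thing).
The state is a dict: "t": time; "q": joint angles; "qd": joint speeds; "joint_efforts": joint torques, N m; "eef_pos": TCP position; "ee_rot": TCP orientation; "force": force on the tool from outside, world axes, zero at the start; "moment": the same for the moment, N m; "width": finger opening in m; "gripper_force": force on a finger pad.
Only numpy, scipy, OpenCV 4.12 (cv2) and the standard library are available. Lean on these libraries where they do the work, as an engineer would, in place of code of your own. Each camera call takes 0.05 s, during which the arm holds its last target. There are 200 camera calls.

## Working session

There is one attempt and no reset: what is moved stays moved. The work goes in short steps, Python scripts to look and compute and a shell command to move; the robot and the scene stay as the last step left them, time stands still between calls to the robot, and variables do not carry over. Pictures are saved under pics/ and viewed, at most 10 in all, crops included, and the job is handed in when it is done.

```bash
mkdir -p pics; cat > look.py <<'E'
import cv2,sys
from station import cams
def snap(cam,name):
    f=cams.grab_frame(cam); cv2.imwrite(f'pics/{name}.png',f['img'][:,:,::-1]); return f
E
python3 - <<'E'
from look import *
from station import nets,get_state
import numpy as np
for c in('side','top'):
    f=snap(c,c+'0')
    print(c,'cam at',(-f['R'].T@f['t']).round(3))
    for l in 'jig nest leaf_handle leaf_hinge leaf_catch gate_edge gate_hinge gate_catch blank short_offcut thin_strip jar'.split():
        print(l,[(np.round(d['centre'],3).tolist(),round(d['confidence'],2)) for d in nets.pinpoint(c,l)])
s=get_state();print(s['eef_pos'],s['ee_rot'],s['t'],s['force'])
E
```

```text
side cam at [0.036 0.727 0.815]
jig [([0.558, -0.046, 0.004], 0.62)]
nest [([0.562, -0.048, 0.011], 0.56)]
leaf_handle [([0.701, -0.057, 0.215], 0.76), ([0.56, -0.046, 0.0], 0.61)]
leaf_hinge [([0.655, -0.055, 0.048], 0.6)]
leaf_catch [([0.448, -0.039, 0.07], 0.9)]
gate_edge [([0.549, -0.188, 0.04], 0.92), ([0.465, 0.204, 0.006], 0.65)]
gate_hinge [([0.609, -0.128, 0.045], 0.64)]
gate_catch [([0.463, -0.119, 0.068], 0.93)]
blank [([0.311, -0.164, -0.002], 0.88), ([0.643, 0.506, 0.002], 0.63), ([0.478, 0.289, 0.002], 0.62)]
short_offcut [([0.459, 0.202, 0.005], 0.74), ([0.466, -0.118, 0.07], 0.49), ([0.56, -0.046, 0.011], 0.21)]
thin_strip [([0.473, 0.383, -0.002], 0.7)]
jar [([0.694, 0.313, 0.002], 0.81), ([0.548, -0.189, 0.04], 0.32)]
top cam at [0.397 0.164 1.228]
jig [([0.544, -0.191, 0.04], 0.39)]
nest [([0.555, -0.043, 0.013], 0.7), ([0.61, -0.126, 0.046], 0.45)]
leaf_handle [([0.705, -0.06, 0.219], 0.96)]
leaf_hinge [([0.474, 0.384, -0.002], 0.63)]
leaf_catch [([0.443, -0.036, 0.066], 0.79)]
gate_edge [([0.544, -0.19, 0.043], 0.65), ([0.708, -0.062, 0.216], 0.43)]
gate_hinge [([0.609, -0.123, 0.046], 0.94), ([0.462, 0.201, -0.002], 0.52)]
gate_catch [([0.466, -0.123, 0.069], 0.75)]
blank [([0.478, 0.285, -0.001], 0.66), ([0.311, -0.168, -0.002], 0.56), ([0.606, -0.125, 0.045], 0.35)]
short_offcut [([0.689, 0.307, -0.001], 0.75), ([0.459, 0.198, -0.003], 0.6)]
thin_strip [([0.476, 0.387, -0.001], 0.69)]
jar [([0.692, 0.309, -0.003], 0.64)]
[ 0.17403604 -0.65217575  0.19358759] [-3.14154147e+00  1.05909411e-05 -2.88079200e+00] 1.3 [ 0.46118224 -0.23387845  0.44964181]
```

View pics/top0.png

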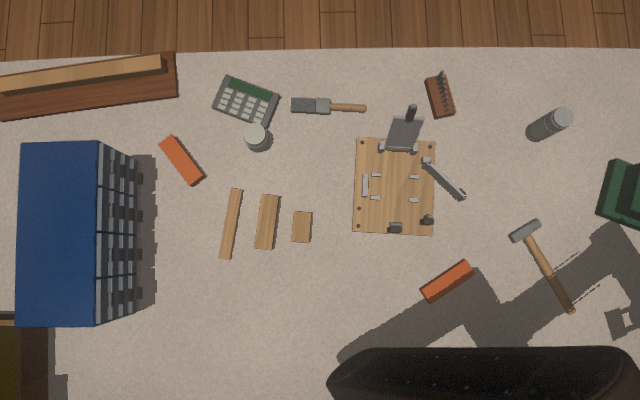

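View pics/side0.png

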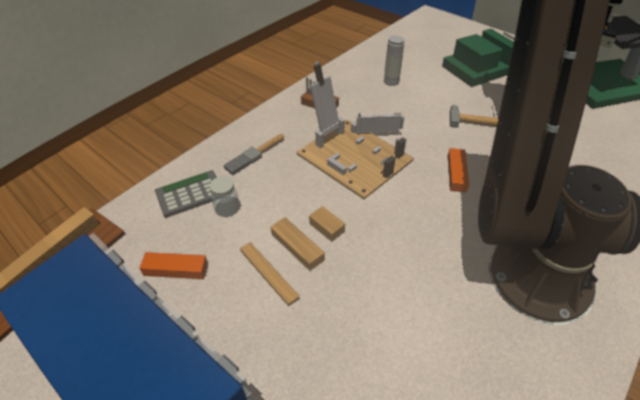

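The top picture shows the blank at (267,222), between the strip (231,223) and the offcut (302,226). The jig is at (395,187) with its leaf upright/leaning away and the gate open. Next I'll fit silhouettes to refine the poses.

```bash
cat > fit.py <<'E'
import cv2,numpy as np
from scipy.optimize import minimize
from station import cams,nets
S=4
def proj(f,P):
    return cv2.projectPoints(np.asarray(P,float),cv2.Rodrigues(f['R'])[0],f['t'],f['mtx'],np.array(f['D'],float))[0][:,0]
def box(p,dx,dy,z0,z1):
    c,s=np.cos(p[2]),np.sin(p[2])
    return [[p[0]+c*a-s*b,p[1]+s*a+c*b,z] for a in(-dx/2,dx/2) for b in(-dy/2,dy/2) for z in(z0,z1)]
def wood(img):
    h=cv2.cvtColor(cv2.resize(img,None,fx=S,fy=S,interpolation=cv2.INTER_CUBIC),cv2.COLOR_RGB2HSV)
    return ((h[...,1]>75)&(h[...,0]<30)&(h[...,2]>60)).astype(np.uint8)
def hull(f,P,shape):
    m=np.zeros(shape,np.uint8); q=(proj(f,P)+.5)*S-.5
    cv2.fillConvexPoly(m,cv2.convexHull((q*16).round().astype(np.int32)),1,shift=4); return m
def fit(fs,ms,p0,dims,ign=()):
    full=[hull(f,box(p0,dims[0]+.04,dims[1]+.04,dims[2],dims[3]),m.shape) for f,m in zip(fs,ms)]
    def cost(p):
        t=0
        for f,m,w in zip(fs,ms,full):
            h=hull(f,box(p,*dims),m.shape); mm=m&w
            t+=1-(h&mm).sum()/((h|mm).sum())
        return t
    b=None
    sim=np.array([p0]+[np.add(p0,d) for d in([.006,0,0],[0,.006,0],[0,0,.1])])
    r=minimize(cost,p0,method='Nelder-Mead',options=dict(initial_simplex=sim,xatol=1e-4,fatol=1e-5))
    return r.x.round(4),round(r.fun,3)
E
python3 - <<'E'
from fit import *
fs=[cams.grab_frame(c) for c in('top','side')]; ms=[wood(f['img']) for f in fs]
for sel in((0,),(1,),(0,1)):
    F=[fs[i] for i in sel];M=[ms[i] for i in sel]
    print(sel,'blank',fit(F,M,[.478,.287,-.1],(.14,.045,0,.032)),fit(F,M,[.478,.287,.1],(.14,.045,0,.032)))
    print('offcut',fit(F,M,[.46,.2,0],(.078,.045,0,.032)))
    print('jig',fit(F,M,[.557,-.046,-.05],(.25,.21,0,.012)))
# rigid fit of the net points
loc={'nest':(0,0,.012),'leaf_hinge':(.1,0,.049),'leaf_catch':(-.1115,0,.066),'gate_hinge':(.06,-.0765,.043),'gate_catch':(-.0865,-.0815,.068)}
A=[];B=[]
for c in('top','side'):
    for l,v in loc.items():
        for d in nets.pinpoint(c,l):
            w=np.array(d['centre'])
            if np.linalg.norm(w[:2]-np.array([.557,-.046])-v[:2])<.03: A.append(v[:2]);B.append(w[:2])
A=np.array(A);B=np.array(B);a=A-A.mean(0);b=B-B.mean(0)
th=np.arctan2((a[:,0]*b[:,1]-a[:,1]*b[:,0]).sum(),(a*b).sum());c,s=np.cos(th),np.sin(th)
t=B.mean(0)-np.array([[c,-s],[s,c]])@A.mean(0);print('net jig',t.round(4),th.round(4),len(A))
v=np.hstack([m[int(q[1]*S-300):int(q[1]*S+300),int(q[0]*S-400):int(q[0]*S+400)][::2,::2]*255 for f,m in zip(fs,ms) for q in [proj(f,[[.52,.12,0]])[0]]])
o=[]
for f,m in zip(fs,ms):
    im=cv2.resize(f['img'],None,fx=S,fy=S)[:,:,::-1].copy();im[m>0]=im[m>0]//2+np.array([0,127,0],np.uint8)
    q=proj(f,[[.52,.12,0]])[0]*S;x,y=int(q[0]),int(q[1]);o.append(im[max(0,y-400):y+400,max(0,x-540):x+540][::2,::2][:,:])
cv2.imwrite('pics/mask.png',cv2.resize(np.vstack([cv2.resize(i,(540,300)) for i in o]),None,fx=1,fy=1))
E
```

```text
(0,) blank (array([ 0.4753,  0.2854, -0.143 ]), np.float64(0.066)) (array([ 0.4756,  0.2861, -0.1531]), np.float64(0.066))
offcut (array([ 0.4596,  0.1971, -0.1065]), np.float64(0.045))
jig (array([ 0.5614, -0.0477, -0.0901]), np.float64(0.187))
(1,) blank (array([ 0.4781,  0.2883, -0.1687]), np.float64(0.106)) (array([ 0.479 ,  0.2873, -0.1783]), np.float64(0.109))
offcut (array([ 0.463 ,  0.1981, -0.1744]), np.float64(0.124))
jig (array([ 0.5648, -0.0471, -0.0887]), np.float64(0.224))
(0, 1) blank (array([ 0.4756,  0.2863, -0.1644]), np.float64(0.178)) (array([ 0.4756,  0.286 , -0.1548]), np.float64(0.185))
offcut (array([ 0.4603,  0.1972, -0.1169]), np.float64(0.176))
jig (array([ 0.5619, -0.048 , -0.0827]), np.float64(0.414))
net jig [ 0.557  -0.0454] -0.0905 11
```

View pics/mask.png

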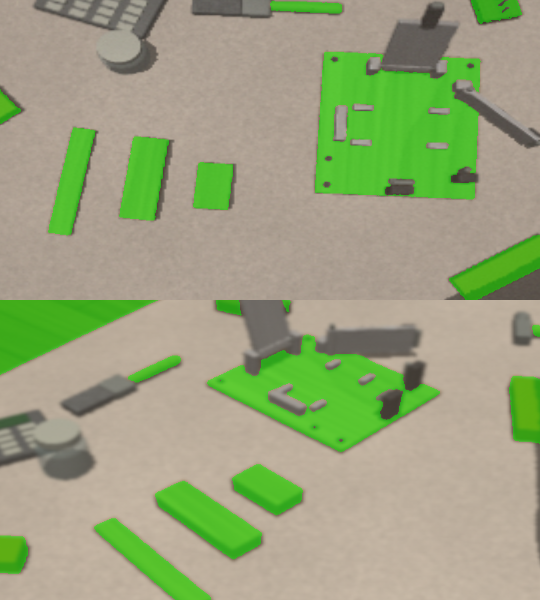

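The masks in both views are clean, with the fittings leaving holes only in the jig's. So I'll refit the jig on the convex hull of its mask.

```bash
python3 - <<'E'
from fit import *
fs=[cams.grab_frame(c) for c in('top','side')]; ms=[wood(f['img']) for f in fs]
hs=[]
for f,m in zip(fs,ms):
    n,l=cv2.connectedComponents(cv2.morphologyEx(m,cv2.MORPH_OPEN,np.ones((9,9))))
    q=(proj(f,[[.56-.0,-.02,.012]])[0]*S).astype(int)
    k=l[q[1],q[0]];c=cv2.findContours((l==k).astype(np.uint8),0,2)[0][0]
    z=np.zeros_like(m);cv2.fillConvexPoly(z,cv2.convexHull(c),1);hs.append(z)
for sel in((0,),(1,),(0,1)):
    print(sel,fit([fs[i] for i in sel],[hs[i] for i in sel],[.559,-.047,-.09],(.25,.21,0,.012)))
E
```

```text
(0,) (array([ 0.5613, -0.048 , -0.0831]), np.float64(0.014))
(1,) (array([ 0.5651, -0.0477, -0.0858]), np.float64(0.032))
(0, 1) (array([ 0.5614, -0.0473, -0.0833]), np.float64(0.05))
```

```bash
python3 -m creep '{"translation":[[20,40,4],[20,40,4],[20,40,4],[20,40,4],[20,40,4],[20,40,4],[20,40,4]],"spin":[-0.1,-0.1,-0.1,-0.1,-0.016,0,0],"gripper":[0.7,0.7,0.7,0.7,0.7,0.7,0.7]}' 20
python3 -m creep '{"translation":[[20,40,4],[20,40,4],[20,40,4],[20,40,4],[20,40,4],[20,40,4],[20,40,4]],"spin":[0,0,0,0,0,0,0],"gripper":[0.7,0.7,0.7,0.7,0.7,0.7,0.7]}'
python3 -m creep '{"translation":[[2,42,-5],[2,42,-5],[2,42,-5],[2,42,-5],[2,42,-5],[2,42,-5],[2,42,-10],[2,42,-10]],"spin":[0,0,0,0,0,0,0,0],"gripper":[0.7,0.7,0.7,0.7,0.7,0.7,0.7,0.7]}'
```

```text
t: 2.7
eef_pos: [0.3145, -0.3706, 0.222]
ee_rot: [-3.141, 0.001, 2.986]
force: [1.7, -0.2, 0.3]
width: 0.0616
gripper_force: 0.0
t: 3.4
eef_pos: [0.4545, -0.0903, 0.2503]
ee_rot: [3.141, 0.001, 2.987]
force: [1.8, -1.9, 0.5]
width: 0.0614
gripper_force: 0.0
t: 4.2
eef_pos: [0.4699, 0.2458, 0.1998]
ee_rot: [3.141, 0.001, 2.987]
force: [0.2, 0.1, 1.1]
width: 0.0616
gripper_force: 0.0
```

```bash
python3 -m creep '{"translation":[[6,40,-20],[0,0,-40],[0,0,-40],[0,0,-35],[0,0,-30],[0,0,-20],[0,0,-8],[0,0,0]],"spin":[0,0,0,0,0,0,0,0],"gripper":[0.7,0.7,0.7,0.7,0.7,0.7,0.7,0.7]}'
python3 - <<'E'
from look import *
f=snap('top','pre');cv2.imwrite('pics/pre.png',cv2.resize(f['img'][130:300,180:340,::-1],None,fx=3.5,fy=3.5))
E
```

```text
t: 5.0
eef_pos: [0.4757, 0.2834, 0.0058]
ee_rot: [-3.14, -0.001, 2.986]
force: [-0.4, -0.2, 0.1]
width: 0.0614
gripper_force: 0.0
```

View pics/pre.png

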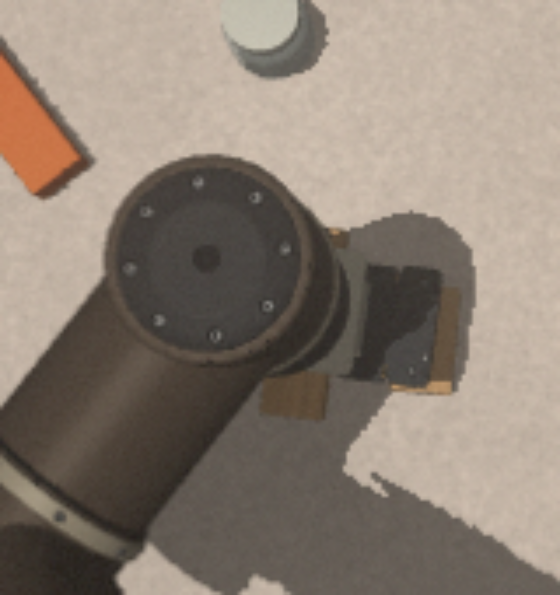

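The gripper straddles the blank, whose near end shows at (295,395). The offcut at (445,340) is untouched and the force is about zero, so I'll grip and lift.

```bash
python3 -m creep '{"translation":[[0,0,0],[0,0,0],[0,0,0],[0,0,0],[0,0,0]],"spin":[0,0,0,0,0],"gripper":[0,0,0,0,0]}' 30
python3 -m creep '{"translation":[[0,0,10],[0,0,25],[0,0,40],[0,0,40],[0,0,30]],"spin":[0,0,0,0,0],"gripper":[0,0,0,0,0]}'
```

```text
t: 5.55
eef_pos: [0.4761, 0.284, 0.0069]
ee_rot: [3.141, 0.0, 2.986]
force: [-0.3, 1.0, 0.3]
width: 0.0272
gripper_force: 0.0
t: 6.05
eef_pos: [0.4766, 0.2842, 0.1551]
ee_rot: [3.14, 0.002, 2.987]
force: [0.7, 1.6, -0.3]
width: 0.0007
gripper_force: 0.0
```

```bash
python3 -m creep '{"translation":[[0,-30,45],[0,-45,30],[0,-45,0],[0,-45,0],[0,-45,0],[0,-45,0]],"spin":[0,0,0,0,0,0],"gripper":[0.7,0.7,0.7,0.7,0.7,0.7]}'
python3 - <<'E'
from look import *
import numpy as np
a=snap('top','a')['img'];b=snap('side','b')['img']
cv2.imwrite('pics/ab.png',np.vstack([cv2.resize(a[150:290,190:390,::-1],(572,400)),]))
cv2.imwrite('pics/b2.png',b[160:,200:460,::-1])
E
```

```text
t: 6.65
eef_pos: [0.4756, 0.0328, 0.222]
ee_rot: [3.141, 0.001, 2.987]
force: [1.4, -0.1, 0.1]
width: 0.0428
gripper_force: 0.0
```

View pics/ab.png

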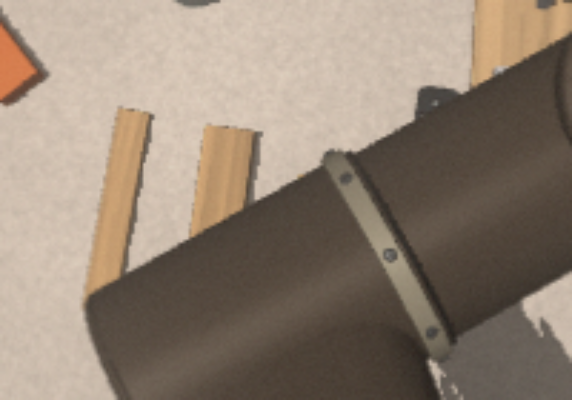

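```bash
python3 - <<'E'
from look import *
from fit import *
from station import get_state
fs=[cams.grab_frame(c) for c in('top','side')]
s=get_state();print(s['eef_pos'],s['width'],s['t'])
im=fs[1]['img'][:,:,::-1].copy()
for p in proj(fs[1],[s['eef_pos']]): cv2.circle(im,tuple(int(v) for v in p),3,(0,0,255),1)
for p in proj(fs[1],box([.4755,.286,-.16],.14,.045,0,.032)): cv2.circle(im,tuple(int(v) for v in p),1,(255,0,0),-1)
cv2.imwrite('pics/b3.png',cv2.resize(im[60:360,200:500],(600,600)))
E
```

```text
[0.47594642 0.0334157  0.22172316] 0.0578814894033208 6.85
```

View pics/b3.png

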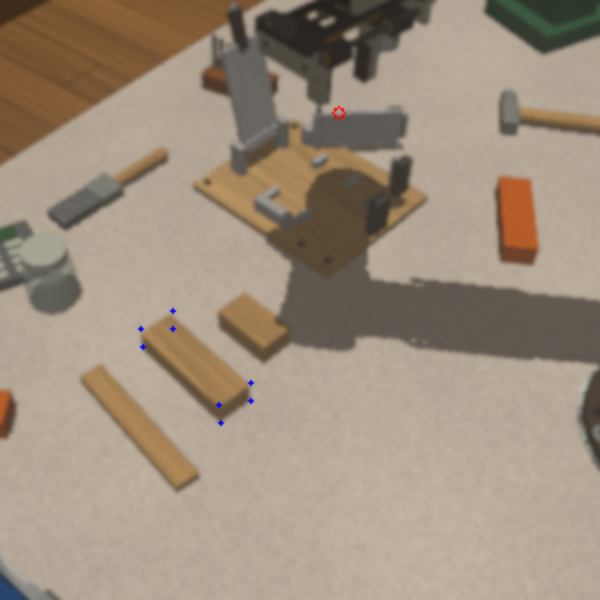

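```bash
python3 - <<'E'
from fit import *
from station import get_state
f=cams.grab_frame('side');s=get_state();p=s['eef_pos']
a=s['ee_rot'][2]-np.pi/2;u=np.array([np.cos(a),np.sin(a),0])
o=proj(f,[p])[0];k=6;x0,y0=int(o[0])-50,int(o[1])-65
im=cv2.resize(f['img'][y0:y0+95,x0:x0+120,::-1],None,fx=k,fy=k,interpolation=cv2.INTER_CUBIC)
for dz,c in((0,(0,0,255)),(.019,(0,255,255)),(.066,(255,0,0))):
  for w in(-s['width']/2,s['width']/2,-s['width']/2-.021,s['width']/2+.021,0):
    q=proj(f,[p+u*w+np.array([0,0,dz])])[0];cv2.circle(im,(int((q[0]-x0)*k),int((q[1]-y0)*k)),4,c,-1)
cv2.imwrite('pics/tip.png',im);print(im.shape,s['width'])
E
```

```text
(570, 720, 3) 0.05953864646798064
```

View pics/tip.png

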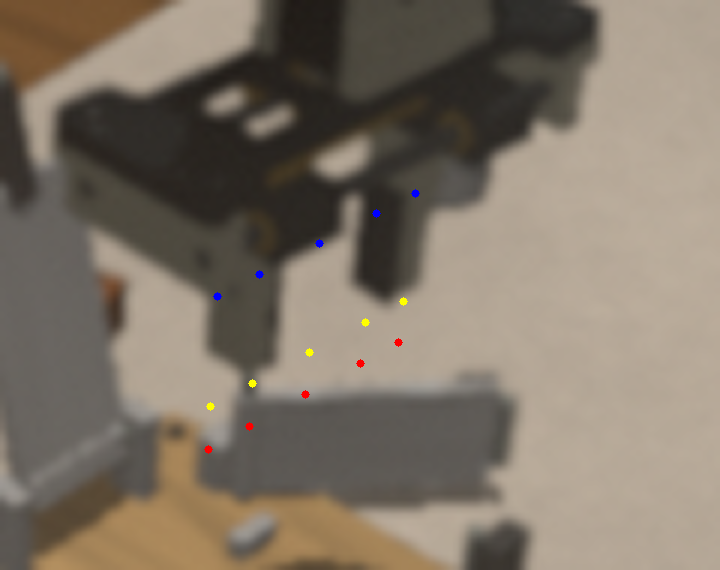

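The fingertips sit about 25 mm above the reported TCP, judging by the tips at (240,370) and (388,300) against the projected red points. So the earlier grip closed just over the block. I'll check that the blank hasn't moved, then measure the offset by touching down.

```bash
python3 - <<'E'
from fit import *
fs=[cams.grab_frame('side')]; ms=[wood(fs[0]['img'])]
print(fit(fs,ms,[.478,.287,-.1],(.14,.045,0,.032)),fit(fs,ms,[.46,.2,-.1],(.078,.045,0,.032)))
E
python3 -m creep '{"translation":[[0,42,0],[0,42,0],[0,42,0],[0,42,0],[0,42,0],[0,42,-40]],"spin":[0,0,0,0,0,0],"gripper":[0.7,0.7,0.7,0.7,0.7,0.7]}'
python3 -m creep '{"translation":[[0,0,-40],[0,0,-40],[0,0,-40],[0,0,-40],[0,0,-15],[0,0,0],[0,0,0]],"spin":[0,0,0,0,0,0,0],"gripper":[0.7,0.7,0.7,0.7,0.7,0.7,0.7]}'
python3 -m creep '{"translation":[[0,0,-4],[0,0,-4],[0,0,0]],"spin":[0,0,0],"gripper":[0.7,0.7,0.7]}'
```

```text
(array([ 0.4785,  0.2881, -0.1686]), np.float64(0.104)) (array([ 0.4635,  0.1986, -0.2081]), np.float64(0.115))
t: 7.55
eef_pos: [0.4777, 0.2863, 0.1903]
ee_rot: [3.135, 0.006, 2.99]
force: [0.3, 0.6, 0.0]
width: 0.0614
gripper_force: 0.0
t: 8.25
eef_pos: [0.476, 0.2819, 0.0118]
ee_rot: [-3.141, 0.0, 2.988]
force: [0.8, 0.1, -0.1]
width: 0.0613
gripper_force: 0.0
t: 8.55
eef_pos: [0.4761, 0.2809, 0.0037]
ee_rot: [3.141, 0.0, 2.986]
force: [-0.6, 0.2, 0.2]
width: 0.0615
gripper_force: 0.0
```

```bash
python3 -m creep '{"translation":[[0,5,0],[0,0,0],[0,0,-4],[0,0,-4],[0,0,0]],"spin":[0,0,0,0,0],"gripper":[0.7,0.7,0.7,0.7,0.7]}'
python3 -m creep '{"translation":[[0,0,-4],[0,0,-4],[0,0,0]],"spin":[0,0,0],"gripper":[0.7,0.7,0.7]}'
python3 -m creep '{"translation":[[0,0,-3],[0,0,-2],[0,0,0]],"spin":[0,0,0],"gripper":[0.7,0.7,0.7]}'
```

```text
t: 9.05
eef_pos: [0.4756, 0.2852, -0.0054]
ee_rot: [-3.141, -0.001, 2.986]
force: [0.7, -0.6, 0.3]
width: 0.061
gripper_force: 0.0
t: 9.35
eef_pos: [0.4757, 0.2853, -0.0133]
ee_rot: [-3.141, -0.001, 2.986]
force: [-0.1, 0.4, -0.5]
width: 0.0612
gripper_force: 0.0
t: 9.65
eef_pos: [0.4759, 0.2855, -0.0179]
ee_rot: [-3.141, -0.0, 2.986]
force: [-0.1, -0.5, 0.1]
width: 0.0615
gripper_force: 0.0
```

```bash
python3 -m creep '{"translation":[[0,0,-2],[0,0,-2],[0,0,0]],"spin":[0,0,0],"gripper":[0.7,0.7,0.7]}'
python3 -m creep '{"translation":[[0,0,-1.5],[0,0,-1.5],[0,0,0]],"spin":[0,0,0],"gripper":[0.7,0.7,0.7]}'
```

```text
t: 9.95
eef_pos: [0.4759, 0.2856, -0.0219]
ee_rot: [-3.141, -0.0, 2.986]
force: [0.6, 0.5, -0.0]
width: 0.0616
gripper_force: 0.0
t: 10.25
eef_pos: [0.4759, 0.2856, -0.0248]
ee_rot: [-3.141, -0.0, 2.986]
force: [0.2, -0.3, 0.8]
width: 0.0618
gripper_force: 0.0
```

```bash
python3 -m creep '{"translation":[[0,0,-1.5],[0,0,-1.5],[0,0,0]],"spin":[0,0,0],"gripper":[0.7,0.7,0.7]}'
```

```text
t: 10.55
eef_pos: [0.4759, 0.2856, -0.0278]
ee_rot: [-3.141, -0.0, 2.986]
force: [-0.3, 0.3, -0.1]
width: 0.0612
gripper_force: 0.0
```

```bash
python3 -m creep '{"translation":[[0,0,-1.5],[0,0,-1.5],[0,0,0]],"spin":[0,0,0],"gripper":[0.7,0.7,0.7]}'
```

```text
t: 10.85
eef_pos: [0.4759, 0.2856, -0.0308]
ee_rot: [-3.141, -0.0, 2.986]
force: [-0.0, -0.2, 1.0]
width: 0.0611
gripper_force: 0.0
```

```bash
python3 -m creep '{"translation":[[0,0,0],[0,0,0],[0,0,0],[0,0,0]],"spin":[0,0,0,0],"gripper":[0.3,0.3,0.3,0.3]}' 30
```

```text
t: 11.25
eef_pos: [0.4761, 0.2858, -0.0305]
ee_rot: [3.141, 0.0, 2.987]
force: [0.3, 0.0, -0.4]
width: 0.0447
gripper_force: 30.0
```

```bash
python3 -m creep '{"translation":[[0,0,10],[0,0,30],[0,0,45],[0,0,45]],"spin":[0,0,0,0],"gripper":[0.3,0.3,0.3,0.3]}'
python3 -m creep '{"translation":[[7,-30,0],[7,-30,0],[7,-30,0],[7,-30,0],[8,-30,0],[8,-30,0]],"spin":[0.149,0.149,0.149,0.149,0.149,0.149],"gripper":[0.3,0.3,0.3,0.3,0.3,0.3]}'
python3 -m creep '{"translation":[[8,-31,0],[8,-31,0],[8,-31,0],[8,-31,0],[9,-30,0],[0,0,0]],"spin":[0.149,0.149,0.149,0.149,0.15,0],"gripper":[0.3,0.3,0.3,0.3,0.3,0.3]}'
```

```text
t: 11.65
eef_pos: [0.4754, 0.285, 0.101]
ee_rot: [-3.14, -0.001, 2.986]
force: [0.0, 1.4, -2.3]
width: 0.0448
gripper_force: 30.0
t: 12.25
eef_pos: [0.5199, 0.1044, 0.1002]
ee_rot: [3.142, 0.0, -2.396]
force: [0.8, -0.4, -1.5]
width: 0.0446
gripper_force: 30.0
t: 12.85
eef_pos: [0.5613, -0.0512, 0.0998]
ee_rot: [3.141, -0.0, -1.653]
force: [-0.8, 0.4, -2.1]
width: 0.0448
gripper_force: 30.0
```

```bash
python3 -m creep '{"translation":[[0,3,-30],[0,0,-35],[0,0,-25],[0,0,-8],[0,0,0]],"spin":[0,0,0,0,0],"gripper":[0.3,0.3,0.3,0.3,0.3]}'
python3 - <<'E'
from fit import *
from station import get_state
s=get_state();print(s['eef_pos'],s['force'])
f=cams.grab_frame('side');k=6
def J(x,y,z,p=(.5635,-.0477,-.085)):
    c,sn=np.cos(p[2]),np.sin(p[2]);return [p[0]+c*x-sn*y,p[1]+sn*x+c*y,z]
o=proj(f,[J(0,.06,.03)])[0];x0,y0=int(o[0])-60,int(o[1])-50
im=cv2.resize(f['img'][y0:y0+95,x0:x0+125,::-1],None,fx=k,fy=k,interpolation=cv2.INTER_CUBIC)
P=[J(-.0225,.07,.0325),J(.0225,.07,.0325),J(-.0225,.07,.0645),J(.0225,.07,.0645),J(-.0225,-.07,.0645)]
for q in proj(f,P):cv2.circle(im,(int((q[0]-x0)*k),int((q[1]-y0)*k)),3,(0,0,255),-1)
for q in proj(f,[J(-.0255,.063,.024),J(-.0255,.037,.024),J(.0255,.037,.024),J(.0255,.063,.024)]):cv2.circle(im,(int((q[0]-x0)*k),int((q[1]-y0)*k)),3,(255,0,0),-1)
cv2.imwrite('pics/nest.png',im)
E
```

```text
t: 13.35
eef_pos: [0.5603, -0.0453, 0.0009]
ee_rot: [3.139, -0.001, -1.657]
force: [0.0, 0.1, -1.1]
width: 0.0448
gripper_force: 30.0
[ 0.5602539  -0.04525521  0.00088864] [ 0.01805969  0.06669716 -1.13344387]
```

View pics/nest.png

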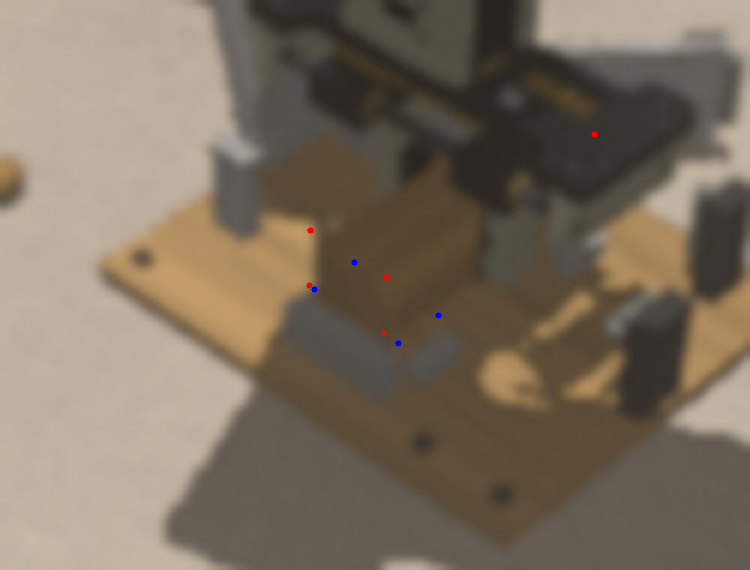

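```bash
python3 -m creep '{"translation":[[0.5,-2.5,0],[0,0,0],[0,0,0],[0,0,-5],[0,0,0]],"spin":[0,0,0,0,0],"gripper":[0.3,0.3,0.3,0.3,0.3]}'
python3 -m creep '{"translation":[[0,0,-3],[0,0,-2],[0,0,0]],"spin":[0,0,0],"gripper":[0.3,0.3,0.3]}'
```

```text
t: 13.9
eef_pos: [0.5611, -0.0478, -0.004]
ee_rot: [3.141, -0.0, -1.657]
force: [1.0, 0.4, -1.1]
width: 0.045
gripper_force: 30.0
t: 14.2
eef_pos: [0.5617, -0.0478, -0.007]
ee_rot: [-3.141, -0.0, -1.656]
force: [-7.1, 1.6, 17.6]
width: 0.0445
gripper_force: 30.0
```

```bash
python3 -c "
from station import get_state;s=get_state();print(s['force'],s['moment'])"
python3 -m creep '{"translation":[[0,0,4],[-2.5,0.2,0],[0,0,0],[0,0,-3],[0,0,0]],"spin":[0,0,0,0,0],"gripper":[0.3,0.3,0.3,0.3,0.3]}'
python3 -m creep '{"translation":[[0,0,-2],[0,0,-2],[0,0,0]],"spin":[0,0,0],"gripper":[0.3,0.3,0.3]}'
python3 -c "
from station import get_state;s=get_state();print(s['force'],s['moment'])"
```

```text
[-7.14273053  1.62857979 17.58158784] [ 6.84508757e-01  2.41680265e+00 -5.04565851e-04]
t: 14.7
eef_pos: [0.5585, -0.0477, -0.0084]
ee_rot: [3.14, -0.0, -1.657]
force: [-0.4, 0.3, -0.7]
width: 0.0446
gripper_force: 30.0
t: 15.0
eef_pos: [0.5587, -0.0476, -0.0121]
ee_rot: [3.141, -0.0, -1.657]
force: [-0.4, -0.4, -1.7]
width: 0.0448
gripper_force: 30.0
[-0.42941498 -0.43156091 -1.69564079] [ 0.04825439  0.11227293 -0.00498318]
```

```bash
python3 -m creep '{"translation":[[0,0,-3],[0,0,-2],[0,0,0]],"spin":[0,0,0],"gripper":[0.3,0.3,0.3]}'
python3 -m creep '{"translation":[[0,0,-1],[0,0,-1],[0,0,0]],"spin":[0,0,0],"gripper":[0.3,0.3,0.3]}'
python3 -c "
from station import get_state;s=get_state();print(s['force'],s['moment'])"
```

```text
t: 15.3
eef_pos: [0.5587, -0.0477, -0.017]
ee_rot: [3.141, -0.0, -1.657]
force: [0.0, 0.3, -2.3]
width: 0.0447
gripper_force: 30.0
t: 15.6
eef_pos: [0.5591, -0.0476, -0.0185]
ee_rot: [-3.141, 0.0, -1.657]
force: [-0.1, -0.4, -1.7]
width: 0.0448
gripper_force: 30.0
[-0.05932396 -0.42604393 -1.69222294] [ 0.03029265 -0.00731166 -0.03613182]
```

```bash
python3 -m creep '{"translation":[[0,0,-1],[0,0,0],[0,0,0],[0,0,0],[0,0,0]],"spin":[0,0,0,0,0],"gripper":[0.3,0.3,0.7,0.7,0.7]}'
python3 -m creep '{"translation":[[0,0,15],[0,0,40],[0,0,45],[0,0,45]],"spin":[0,0,0,0],"gripper":[0.7,0.7,0.7,0.7]}'
```

```text
t: 16.1
eef_pos: [0.5591, -0.0476, -0.0196]
ee_rot: [-3.141, 0.0, -1.657]
force: [0.3, 0.2, -0.5]
width: 0.0602
gripper_force: 0.0
t: 16.5
eef_pos: [0.5585, -0.0478, 0.1267]
ee_rot: [3.141, -0.0, -1.657]
force: [1.0, 1.2, -0.0]
width: 0.0611
gripper_force: 0.0
```

```bash
python3 -m creep '{"translation":[[5,-37,0],[5,-37,0],[6,-38,0],[6,-38,0],[6,-38,0],[0,0,-40],[0,0,-45],[0,0,-40]],"spin":[0,0,0,0,0,0,0,0],"gripper":[0,0,0,0,0,0,0,0]}'
python3 -m creep '{"translation":[[-11,13,0],[-11,13,0],[0,0,0]],"spin":[0,0,0],"gripper":[0,0,0]}'
python3 -m creep '{"translation":[[-5.5,9,0],[-5.5,9,0],[-5.5,9,0],[-5.5,9,0],[0,0,0]],"spin":[0,0,0,0,0],"gripper":[0,0,0,0,0]}'
python3 - <<'E'
from look import *
from fit import wood,np
from station import nets
f=snap('top','g1')
for c in('top','side'): print([(np.round(d['centre'],3).tolist(),round(d['confidence'],2)) for d in nets.pinpoint(c,'gate_edge')])
E
```

```text
t: 17.3
eef_pos: [0.5865, -0.2361, -0.0014]
ee_rot: [-3.142, 0.0, -1.658]
force: [0.4, -1.1, -1.0]
width: 0.0036
gripper_force: 0.0
t: 17.6
eef_pos: [0.5634, -0.2086, -0.0004]
ee_rot: [3.139, 0.0, -1.656]
force: [0.8, -0.3, 0.4]
width: 0.0003
gripper_force: 0.0
t: 18.1
eef_pos: [0.5423, -0.1724, 0.0007]
ee_rot: [3.141, 0.0, -1.656]
force: [0.1, -0.3, 0.0]
width: 0.0006
gripper_force: 0.0
[]
[([0.547, -0.186, 0.04], 0.64)]
```

```bash
cat > net.py <<'E'
import sys,numpy as np
from station import nets,cams,get_state
for c in('top','side'):
    cams.grab_frame(c)
    for l in sys.argv[1:]: print(c,l,[(np.round(d['centre'],3).tolist(),round(d['confidence'],2)) for d in nets.pinpoint(c,l)])
E
python3 net.py gate_edge blank nest leaf_handle
```

```text
top gate_edge []
top blank [([0.644, 0.511, 0.0], 0.89), ([0.692, 0.306, -0.0], 0.63)]
top nest []
top leaf_handle [([0.705, -0.062, 0.218], 0.76)]
side gate_edge [([0.528, -0.154, 0.041], 0.59), ([0.457, 0.202, 0.004], 0.52)]
side blank [([0.31, -0.168, 0.001], 0.91), ([0.562, -0.046, 0.012], 0.84), ([0.642, 0.508, -0.003], 0.71)]
side nest [([0.56, -0.043, 0.011], 0.8), ([0.461, 0.2, 0.008], 0.16)]
side leaf_handle [([0.704, -0.057, 0.218], 0.66), ([0.466, -0.119, 0.066], 0.5)]
```

```bash
python3 -m creep '{"translation":[[-5,6,0],[-5,6,0],[-5,6,0],[-4,6,0],[0,0,0]],"spin":[0,0,0,0,0],"gripper":[0,0,0,0,0]}'
python3 -m creep '{"translation":[[-1,3,0],[-1,3,0],[0,0,0]],"spin":[0,0,0],"gripper":[0,0,0]}'
python3 -m creep '{"translation":[[0,2,0],[0,2,0],[0,0,0]],"spin":[0,0,0],"gripper":[0,0,0]}'
```

```text
t: 19.25
eef_pos: [0.5232, -0.1487, 0.0006]
ee_rot: [3.141, 0.0, -1.656]
force: [0.1, -0.1, 0.0]
width: 0.0004
gripper_force: 0.0
t: 19.55
eef_pos: [0.5223, -0.1435, 0.0005]
ee_rot: [-3.141, -0.0, -1.656]
force: [0.4, -1.4, -0.4]
width: 0.0004
gripper_force: 0.5
t: 19.85
eef_pos: [0.5223, -0.1403, 0.0006]
ee_rot: [-3.141, -0.001, -1.657]
force: [0.4, -5.3, 1.2]
width: 0.0005
gripper_force: 2.7
```

```bash
python3 -m creep '{"translation":[[0,1.5,0],[0,1.5,0],[0,0,0]],"spin":[0,0,0],"gripper":[0,0,0]}'
python3 -m creep '{"translation":[[0,1,0],[0,1,0],[0,0,0]],"spin":[0,0,0],"gripper":[0,0,0]}'
python3 -m creep '{"translation":[[0,1,0],[0,0.5,0],[0,0,0]],"spin":[0,0,0],"gripper":[0,0,0]}'
```

```text
t: 20.15
eef_pos: [0.5217, -0.1363, 0.0002]
ee_rot: [3.141, 0.0, -1.657]
force: [-1.0, -0.1, -0.1]
width: 0.0005
gripper_force: 0.0
t: 20.45
eef_pos: [0.5219, -0.1346, 0.0004]
ee_rot: [3.141, -0.0, -1.657]
force: [0.6, -2.3, 0.1]
width: 0.0005
gripper_force: 0.6
t: 20.75
eef_pos: [0.5219, -0.1344, 0.0004]
ee_rot: [3.141, -0.001, -1.657]
force: [1.5, -9.8, -1.9]
width: 0.0006
gripper_force: 5.3
```

```bash
python3 -m creep '{"translation":[[0,-25,0],[0,0,35],[0,0,45],[0,0,45],[0,0,45],[0,0,45],[0,0,35],[0,0,0]],"spin":[0,0.05,0.15,0.15,0.15,0.15,0.15,0.15],"gripper":[0,0,0.4,0.4,0.4,0.4,0.4,0.4]}'
python3 net.py gate_edge blank nest leaf_handle leaf_hinge short_offcut
```

```text
t: 21.55
eef_pos: [0.5247, -0.1585, 0.2565]
ee_rot: [-3.136, -0.008, -0.7]
force: [0.3, 0.2, -0.3]
width: 0.0344
gripper_force: 0.0
top gate_edge [([0.69, 0.308, -0.002], 0.27)]
top blank [([0.459, 0.197, 0.0], 0.7), ([0.645, 0.511, 0.001], 0.63)]
top nest []
top leaf_handle [([0.702, -0.061, 0.218], 0.48)]
top leaf_hinge []
top short_offcut [([0.458, 0.2, -0.001], 0.59)]
side gate_edge [([0.521, -0.118, 0.042], 0.55)]
side blank [([0.314, -0.168, 0.002], 0.66), ([0.644, 0.508, -0.001], 0.62), ([0.564, -0.045, 0.014], 0.57), ([0.524, -0.119, 0.042], 0.31)]
side nest [([0.561, -0.046, 0.011], 0.61)]
side leaf_handle [([0.702, -0.056, 0.218], 0.69)]
side leaf_hinge [([0.658, -0.054, 0.05], 0.65)]
side short_offcut [([0.458, 0.203, 0.006], 0.82)]
```

```bash
python3 -m creep '{"translation":[[35,20,0],[35,20,0],[36,20,0],[36,20,0],[36,19,0],[0,0,0],[0,0,0]],"spin":[0.15,0.15,0.15,0.15,0.015,0,0],"gripper":[0.5,0.5,0.5,0.5,0.5,0.5,0.5]}' 8
```

```text
t: 22.95
eef_pos: [0.7003, -0.0585, 0.2489]
ee_rot: [3.141, 0.002, -0.091]
force: [0.0, 0.1, -1.5]
width: 0.0441
gripper_force: 0.0
```

```bash
python3 -m creep '{"translation":[[3,-1,-20],[0,0,-25],[0,0,-20],[0,0,-10],[0,0,-8],[0,0,0]],"spin":[0.005,0,0,0,0,0],"gripper":[0.5,0.5,0.5,0.5,0.5,0.5]}'
python3 -m creep '{"translation":[[0,0,0],[0,0,0],[0,0,0]],"spin":[0,0,0],"gripper":[0,0,0]}' 8
python3 - <<'E'
from look import *
f=snap('side','grip')['img']
cv2.imwrite('pics/grip.png',cv2.resize(f[40:200,270:430,::-1],None,fx=3.7,fy=3.7))
E
```

```text
t: 23.55
eef_pos: [0.7025, -0.0604, 0.1672]
ee_rot: [3.141, 0.001, -0.087]
force: [-0.4, -0.6, -0.4]
width: 0.044
gripper_force: 0.0
t: 23.85
eef_pos: [0.7035, -0.0601, 0.1683]
ee_rot: [-3.141, -0.001, -0.087]
force: [-0.5, 0.3, -0.2]
width: 0.025
gripper_force: 0.0
```

View pics/grip.png

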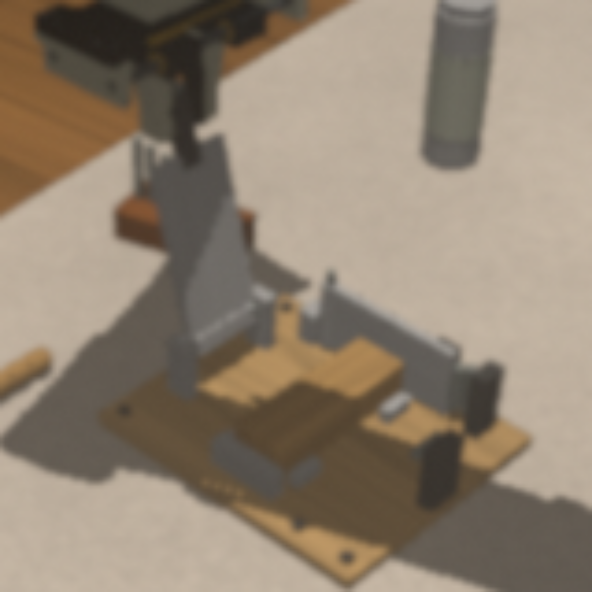

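The picture shows the blank flat in the nest at (320,405) and the gate shut against its post at (480,395). The fingers are around the tongue at (185,110), still closing, so I'll finish the grip.

```bash
python3 -m creep '{"translation":[[0,0,0],[0,0,0]],"spin":[0,0],"gripper":[0,0]}' 8
python3 - <<'E'
import numpy as np
# arc of the held point (hinge .6566,.049): offsets in mm from start along -x/z for a tongue point at radius r
r=.172;th0=1.84
for n in range(0,17):
    th=th0-n*.1; print(n,round(th,2),np.round([-r*np.cos(th)*1000+r*np.cos(th0)*1000,1000*r*(np.sin(th)-np.sin(th0))],1))
E
```

```text
t: 24.1
eef_pos: [0.7038, -0.0584, 0.1681]
ee_rot: [-3.14, -0.002, -0.086]
force: [0.7, 6.3, 2.4]
width: 0.0178
gripper_force: 8.0
0 1.84 [0. 0.]
1 1.74 [-16.8   3.7]
2 1.64 [-33.9   5.8]
3 1.54 [-51.    6.1]
4 1.44 [-68.2   4.7]
5 1.34 [-85.1   1.6]
6 1.24 [-101.6   -3.1]
7 1.14 [-117.6   -9.5]
8 1.04 [-132.8  -17.5]
9 0.94 [-147.2  -26.9]
10 0.84 [-160.5  -37.7]
11 0.74 [-172.8  -49.8]
12 0.64 [-183.7  -63.1]
13 0.54 [-193.3  -77.4]
14 0.44 [-201.4  -92.5]
15 0.34 [-207.9 -108.4]
16 0.24 [-212.8 -124.9]
```

```bash
python3 -m creep '{"translation":[[-17,2.5,3.5],[-17,1.5,2],[-17,1.5,0.5],[-17,1.5,-1.5],[0,0,0]],"spin":[0,0,0,0,0],"gripper":[0,0,0,0,0]}'
python3 -m creep '{"translation":[[-17,1.5,-3],[-16.5,1.5,-4.5],[-16,1.5,-6.5],[-15,1.5,-8],[0,0,0]],"spin":[0,0,0,0,0],"gripper":[0,0,0,0,0]}'
```

```text
t: 24.6
eef_pos: [0.6339, -0.0524, 0.1727]
ee_rot: [-3.14, -0.001, -0.086]
force: [-2.5, 2.7, 2.9]
width: 0.0179
gripper_force: 8.0
t: 25.1
eef_pos: [0.5692, -0.0469, 0.1499]
ee_rot: [-3.141, 0.001, -0.087]
force: [-4.8, 2.9, 2.9]
width: 0.018
gripper_force: 8.0
```

```bash
python3 -m creep '{"translation":[[-14.5,1.2,-9.5],[-13.5,1,-11],[-12,1,-12],[-11,1,-13.5],[0,0,0]],"spin":[0,0,0,0,0],"gripper":[0,0,0,0,0]}'
python3 -m creep '{"translation":[[-9.5,0.8,-14.5],[-8,0.7,-15],[-6.5,0.5,-16],[-4,0.4,-13],[0,0,0]],"spin":[0,0,0,0,0],"gripper":[0,0,0,0,0]}'
python3 net.py leaf_handle
```

```text
t: 25.6
eef_pos: [0.5186, -0.0427, 0.1028]
ee_rot: [-3.142, 0.002, -0.087]
force: [-2.1, 2.9, -1.4]
width: 0.0179
gripper_force: 8.0
t: 26.1
eef_pos: [0.4914, -0.0403, 0.0445]
ee_rot: [3.141, 0.002, -0.087]
force: [-1.4, 4.4, -2.6]
width: 0.0178
gripper_force: 8.0
top leaf_handle []
side leaf_handle [([0.491, -0.037, 0.101], 0.58)]
```

```bash
python3 -m creep '{"translation":[[-3,0,-12],[0,0,0],[0,0,0],[0,0,0],[0,0,0]],"spin":[0,0,0,0,0],"gripper":[0,0,0.35,0.35,0.35]}'
python3 -m creep '{"translation":[[0,0,20],[0,0,40],[0,0,20],[0,0,0]],"spin":[0,0,0,0],"gripper":[0.35,0.35,0.3,0]}'
python3 net.py leaf_handle leaf_catch
```

```text
t: 26.8
eef_pos: [0.4892, -0.0407, 0.0341]
ee_rot: [3.142, -0.001, -0.087]
force: [0.3, 0.1, 0.4]
width: 0.0301
gripper_force: 0.0
t: 27.2
eef_pos: [0.491, -0.0403, 0.117]
ee_rot: [-3.14, -0.006, -0.086]
force: [-0.6, 0.1, -0.5]
width: 0.0228
gripper_force: 0.0
top leaf_handle [([0.691, 0.307, 0.002], 0.45)]
top leaf_catch [([0.477, 0.384, -0.003], 0.36)]
side leaf_handle [([0.49, -0.037, 0.089], 0.78), ([0.522, -0.118, 0.042], 0.72)]
side leaf_catch [([0.447, -0.037, 0.07], 0.6), ([0.558, -0.042, 0.002], 0.58)]
```

```bash
python3 -m creep '{"translation":[[-4,0,0],[0,0,-15],[0,0,-15],[0,0,-15],[0,0,0]],"spin":[0,0,0,0,0],"gripper":[0,0,0,0,0]}'
python3 -m creep '{"translation":[[0,0,-5],[0,0,-5],[0,0,-5],[0,0,0]],"spin":[0,0,0,0],"gripper":[0,0,0,0]}'
python3 -m creep '{"translation":[[0,0,-5],[0,0,-5],[0,0,0]],"spin":[0,0,0],"gripper":[0,0,0]}'
```

```text
t: 28.0
eef_pos: [0.4826, -0.0409, 0.0664]
ee_rot: [3.14, 0.004, -0.087]
force: [0.3, -0.3, 0.3]
width: 0.0009
gripper_force: 0.0
t: 28.4
eef_pos: [0.4844, -0.0405, 0.0531]
ee_rot: [3.142, 0.0, -0.087]
force: [-0.1, 1.0, 0.3]
width: 0.0008
gripper_force: 0.0
t: 28.7
eef_pos: [0.4842, -0.0406, 0.0428]
ee_rot: [3.141, 0.001, -0.087]
force: [-0.7, -0.1, -0.1]
width: 0.0002
gripper_force: 0.0
```

```bash
python3 -m creep '{"translation":[[0,0,-4],[0,0,-3],[0,0,0]],"spin":[0,0,0],"gripper":[0,0,0]}'
python3 net.py leaf_handle
python3 -m creep '{"translation":[[0,0,-2],[0,0,-2],[0,0,0]],"spin":[0,0,0],"gripper":[0,0,0]}'
```

```text
t: 29.0
eef_pos: [0.4843, -0.0405, 0.036]
ee_rot: [3.141, 0.001, -0.087]
force: [0.5, -1.0, -0.2]
width: 0.0006
gripper_force: 0.0
top leaf_handle []
side leaf_handle [([0.481, -0.036, 0.062], 0.62)]
t: 29.5
eef_pos: [0.4845, -0.0405, 0.0322]
ee_rot: [-3.142, 0.0, -0.087]
force: [0.3, 0.3, 1.0]
width: 0.0001
gripper_force: 0.1
```

```bash
python3 -m creep '{"translation":[[0,0,-1.5],[0,0,-1],[0,0,0]],"spin":[0,0,0],"gripper":[0,0,0]}'
python3 -m creep '{"translation":[[0,0,-1],[0,0,-1],[0,0,0]],"spin":[0,0,0],"gripper":[0,0,0]}'
```

```text
t: 29.8
eef_pos: [0.4846, -0.0405, 0.0303]
ee_rot: [3.142, -0.0, -0.087]
force: [-2.5, 0.3, 5.8]
width: 0.0005
gripper_force: 3.0
t: 30.1
eef_pos: [0.4843, -0.0405, 0.028]
ee_rot: [3.142, 0.0, -0.087]
force: [-0.8, 1.6, 3.5]
width: 0.0001
gripper_force: 1.5
```

```bash
python3 -m creep '{"translation":[[0,0,-1],[0,0,-1],[0,0,0]],"spin":[0,0,0],"gripper":[0,0,0]}'
python3 -m creep '{"translation":[[0,0,-1],[0,0,0]],"spin":[0,0],"gripper":[0,0]}'
python3 net.py leaf_handle
```

```text
t: 30.4
eef_pos: [0.4846, -0.0405, 0.0256]
ee_rot: [3.142, 0.0, -0.087]
force: [0.3, 0.3, 0.4]
width: 0.0006
gripper_force: 0.0
t: 30.6
eef_pos: [0.4845, -0.0405, 0.0247]
ee_rot: [3.141, 0.0, -0.087]
force: [-0.8, -0.2, 0.1]
width: 0.0006
gripper_force: 0.0
top leaf_handle []
side leaf_handle [([0.484, -0.036, 0.047], 0.86)]
```

```bash
python3 -m creep '{"translation":[[0,0,-1],[0,0,-1],[0,0,0]],"spin":[0,0,0],"gripper":[0,0,0]}'
python3 -m creep '{"translation":[[0,0,-0.5],[0,0,0]],"spin":[0,0],"gripper":[0,0]}'
```

```text
t: 31.1
eef_pos: [0.4844, -0.0405, 0.0227]
ee_rot: [3.141, 0.0, -0.087]
force: [-0.6, -0.3, -0.4]
width: 0.0001
gripper_force: 0.0
t: 31.3
eef_pos: [0.4844, -0.0405, 0.0223]
ee_rot: [3.142, 0.0, -0.087]
force: [-0.6, -0.0, 1.0]
width: 0.0005
gripper_force: 0.0
```

```bash
python3 -m creep '{"translation":[[0,0,-0.5],[0,0,-0.5],[0,0,0]],"spin":[0,0,0],"gripper":[0,0,0]}'
python3 -m creep '{"translation":[[0,0,-0.5],[0,0,0]],"spin":[0,0],"gripper":[0,0]}'
```

```text
t: 31.6
eef_pos: [0.4846, -0.0405, 0.022]
ee_rot: [3.142, -0.0, -0.086]
force: [-2.8, 0.6, 7.4]
width: 0.0007
gripper_force: 3.8
t: 31.8
eef_pos: [0.4846, -0.0405, 0.0218]
ee_rot: [3.141, -0.0, -0.086]
force: [-3.5, 0.5, 11.5]
width: 0.0006
gripper_force: 6.2
```

It's against the hard stop at a light 11 N. I'll retreat and check.

```bash
python3 -m creep '{"translation":[[0,0,15],[0,0,40],[0,0,45],[0,0,45],[0,-45,20],[0,-45,0],[0,-45,0],[0,-45,0]],"spin":[0,0,0,0,0,0,0,0],"gripper":[0,0,0,0,0,0,0,0]}'
python3 -m creep '{"translation":[[-10,-45,0],[-10,-45,0],[-10,-45,0],[0,0,0]],"spin":[0,0,0,0],"gripper":[0,0,0,0]}'
python3 net.py leaf_handle gate_edge short_offcut thin_strip jar
python3 - <<'E'
from look import *
import numpy as np
a=snap('top','e1')['img'][120:250,330:460,::-1];b=snap('side','e2')['img'][100:230,290:420,::-1]
cv2.imwrite('pics/end.png',cv2.resize(np.hstack([a,b]),(800,400),interpolation=cv2.INTER_CUBIC))
E
```

```text
t: 32.6
eef_pos: [0.4844, -0.222, 0.1864]
ee_rot: [-3.141, -0.001, -0.086]
force: [0.1, 0.6, 0.6]
width: 0.0003
gripper_force: 0.0
t: 33.0
eef_pos: [0.4528, -0.3597, 0.1852]
ee_rot: [3.141, 0.001, -0.091]
force: [0.3, 0.6, -0.7]
width: 0.0005
gripper_force: 0.0
top leaf_handle [([0.483, -0.044, 0.047], 0.79)]
top gate_edge [([0.522, -0.119, 0.043], 0.77)]
top short_offcut [([0.457, 0.2, 0.001], 0.73)]
top thin_strip [([0.475, 0.384, -0.001], 0.64)]
top jar [([0.693, 0.311, -0.001], 0.66)]
side leaf_handle [([0.485, -0.038, 0.046], 0.68), ([0.467, -0.117, 0.071], 0.31)]
side gate_edge [([0.522, -0.119, 0.042], 0.85)]
side short_offcut [([0.462, 0.203, 0.006], 0.76), ([0.445, -0.039, 0.07], 0.43)]
side thin_strip [([0.474, 0.382, -0.001], 0.93)]
side jar [([0.521, -0.122, 0.045], 0.74), ([0.691, 0.314, 0.003], 0.69)]
```

View pics/end.png

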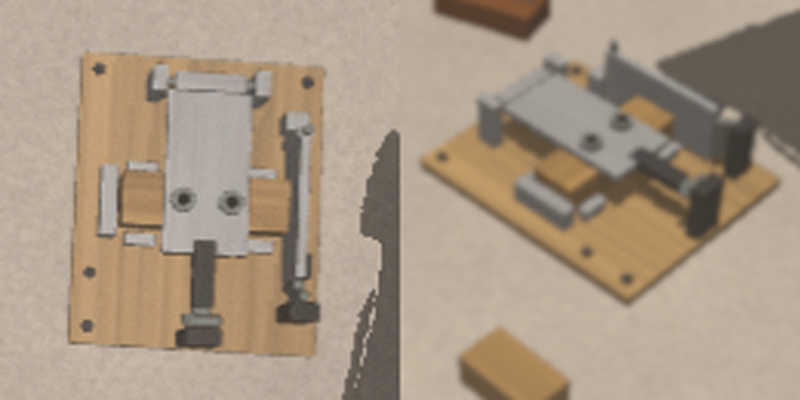

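The block lies in the nest at (205,200). The gate is shut in its catch at (300,300), and the plate is level with its nose in the catch at (200,325).

```bash
python3 -c "
from station import arm;print(arm.job_done())"
```

```text
the job is handed in; nothing more can be done
None
```

The job is handed in: the blank lies flat in the nest, the gate and then the drill plate are snapped shut (last push on the plate about 11 N), and the offcut, strip and jar are where they were.

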